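Hang the turner on the rail with the S-hook

TASK

Take the S-hook off the utensil rail, pass its lower prong through the hole in the swivelling hang tab of the turner that stands in the wooden block, and use the hook to lift the turner out. Then hang the S-hook back on the rail so that the turner hangs freely from it (a little swing is fine). The tab is stiff on its rivet and may point to one side, so feel for the hole gently without forcing it, do not touch the turner with the gripper, and leave the other things on the bench alone.

Things in the scene. Friction and masses are not known exactly. Their poses are not given: they have to be found in the camera images.
- s_hook: S-hook of 4 mm steel wire, 102 mm tall, lying in its x-z plane. Origin: underside of its top bend, where it sits on the rail; z up. The bend (18 mm inside) opens down and to -x: its free end, at x = -11, reaches 15 mm below the origin. To unhook: raise it 20 mm, then move it 45 mm to the rail's +x; hang it the reverse way, from behind the rail. Lower down the shank lies at x = -8 mm.
- hook_grip (a point): centre of the S-hook's flat grey plastic grip, 22 mm above the hook's origin: an upright tablet, 20 mm along the hook's x, 10 mm thick along its y (the width to grasp), from 3 to 40 mm above the hook's origin.
- hook_tip (a point): tip of the S-hook's lower prong, at x = +23, z = -52 mm of the hook's origin (wire centre). From the shank at x = -8 the prong runs level along +x at z = -60 mm to x = +5, then slopes up straight to the tip. The hung plate sits on the level part, about x = 0
- turner: steel turner standing blade down in the block's slot, about 0.15 kg, 155 mm tall. Origin: middle of the blade's lower edge; z runs up the handle, x is normal to the blade, roughly away from the robot; the hang tab lies on the handle's near (-x) face. Blade 72 mm along y, 66 mm tall; flat handle 20 mm wide, 5 mm thick, up to 125 mm. Over 15 N from the hook is forcing it.
- turner_rivet (a point): rivet of the hang tab, 116 mm above the blade's lower edge, mid-plane of the tab (axes as the turner's). The tab, a 3 mm steel plate 26 mm wide, has a round 14 mm through hole centred 26 mm from the rivet. It points straight up or up to 0.65 rad to either side, in the blade's plane; the angle is not measured. It turns stiffly (about 2 N at the hole).
- rack: fixed wooden block 60 mm along x, 100 mm along y, 58 mm tall, with a 4 mm slot along its y, open at the top; the slot's floor is 8 mm above the bench and the blade stands 50 mm deep in it. Origin: middle of its underside. The turner's yaw is that of the block.
- rail_top (a point): middle of the top line of the fixed utensil rail, 238 mm above the bench. The bar is 10 mm thick and runs along y (with the rail's yaw) between two posts at y = -100 and +100 mm, on a foot plate 90 x 230 mm, 8 mm thick. The hook starts hanging on it, its prong towards the rail's +x.
- garlic: bystander: a garlic bulb, 56 mm
- tea_light: bystander: a tea light, 38 mm across, 15 mm tall
- spice_jar: bystander: a spice jar, 44 mm across, 96 mm tall
- rail: the fixed utensil rail as a whole; origin: middle of the underside of its foot plate, axes as for the rail's top line.

How it is judged:
By the outcome, as a careful person would: the job done as asked, in the order asked, and still so for the second after the job is handed in, with the robot touching nothing.
It also fails if it takes over 72 s, if anything falls off the work surface, if the arm or the gripper's body presses on something with over 40 N, if the wrist force passes 120 N, or if a joint passes its speed limit or range.

ROBOT

A 7-joint arm with a two-finger parallel gripper is mounted at the origin on a cart in front of the work surface, level with it; the furniture and walls round the work are solid. World frame = base frame: x ahead of the robot, y to its left, z up, the work surface at z = 0. Lengths are in m, angles in rad, forces in N, time in s.
With the tool pointing down it reaches from about 0.4 to 0.85 m from the base axis. Payload 4.5 kg.
Tool frame: the origin (TCP) lies midway between the tips of the shut fingers; the grasp point (between the pads) lies 19 mm behind it; z points along the fingers, y is the line along which they close (so a half turn about z gives the same grasp; the last joint's range is limited). The gripper opens to 88 mm and grips with 3 to 60 N. Pads are 18 mm wide; open, the fingers measure 123 mm over their backs; the gripper's body (75 mm by 187 mm) begins 45 mm behind the grasp point.
Start: joints at [1.144, 0.689, -0.195, 1.565, 0.157, 0.902, -0.215], TCP at [0.278, -0.56, 0.21] pointing down, gripper open.
Joint ranges: [-3.01, 3.01], [-0.46, 2.08], [-1.47, 1.51], [0.13, 2.56], [-1, 4.14], [0.04, 2.09], [-2.66, 2.66]. Speed limits (rad/s): [2.57, 2.57, 3.14, 3.14, 3.14, 3.14, 3.14].

INTERFACE

Orientations are given as a unit quaternion [x, y, z, w].
In Python, from plant import r gives the robot as it stands. The module is installed in compiled form; this text tells all that it offers.
- The arm moves only by the tool step_arm, never from a script. Its argument "series" is a list of rows, each a list of 7 numbers: the shift along the world's x, y, z in mm, then the turn, a rotation vector about the world's x, y, z in rad, then the closure, from 0 (fully open) to 1 (shut). A call has 1 to 20 rows; each row shifts and turns the commanded pose from where the row before left it; what a row does not reach is not made up. A row lasts 1/10 s, in which the tool goes at most 50 mm and 8.59 degrees, less where a joint would pass 70% of its speed; a pose out of reach is approached as far as the arm can. A call is refused whole if a number of a shift passes 50 or a number of a turn 0.15, either way. A call with a gripper value outside its range is refused whole. The fingers move at their own pace and stop on an object; "force" is the grip in N (left out, the last holds). Time passes only in rows, so rows that do not move let the fingers close. It gives the time, the measured TCP pose, the force, the opening and the grip force at its end, in the units of the state.
- r.get_state(): the state, without advancing time (a new reading comes with each control period).
- r.snapshot(name): name is "scene" or "top" or "wrist"; returns (picture, depth): 420x560x3 uint8, blue, green, red; 420x560 float32, m along the optical axis (not along the pixel's ray), 0 where there is no reading.
- r.get_calibration(name): a dict with "intrinsics" (3x3 intrinsics, pixels), "pose" (4x4, takes a point from camera to world coordinates). Camera axes: x right, y up, looking along -z (the intrinsics and any distortion apply to the point x, -y, -z); pixel columns grow to the right and rows downward; lengths in m; the calibration is good to about 2 mm. A picture is of the moment at which its call begins: read the wrist's pose just before it. get_calibration takes no time and is no camera call; for the wrist camera it gives the pose at the moment of the call.
- r.finish_job(): hands the job in; it is judged then, once.
The state is a dict: "clock": time; "q": joint angles; "qd": joint speeds; "joint_torque": joint torques, N m; "tool_pos": TCP position; "eef_rot": TCP orientation; "contact_force": force on the tool from outside, world axes, zero at the start; "moment": the same for the moment, N m; "opening": opening from 0.0 (shut) to 1.0 (fully open); "finger_force": force on a finger pad.
Only numpy, scipy, OpenCV 4.12 (cv2) and the standard library are available. Lean on these libraries where they do the work, as an engineer would, in place of code of your own. Each camera call takes 0.05 s, during which the arm holds its last target. There are 200 camera calls.

## Working session

There is one attempt and no reset: what is moved stays moved. The work goes in short steps, Python scripts to look and compute and a tool call to move; the robot and the scene stay as the last step left them, time stands still between calls to the robot, and variables do not carry over. Pictures are saved under pics/ and viewed, at most 14 in all, crops included, and the job is handed in when it is done.

Besides the shell and the picture viewer there is one more tool, called after ">>>" in YAML: its name, and indented under it one key for each argument. step_arm: Moves the arm, as the interface text tells. Its arguments: {"type":"object","properties":{"series":{"type":"array"},"force":{"type":"number"}},"required":["series"]}

```bash
mkdir -p pics; cat > h.py <<'E'
import numpy as np, cv2
from plant import r
def snap(n):
    c=r.get_calibration(n); p,d=r.snapshot(n); return p,d,np.array(c["intrinsics"]),np.array(c["pose"])
def cloud(d,K,T):
    v,u=np.mgrid[:d.shape[0],:d.shape[1]]
    P=np.stack([(u-K[0,2])/K[0,0]*d,-(v-K[1,2])/K[1,1]*d,-d],-1)
    return P@T[:3,:3].T+T[:3,3]
def ray(u,v,K,T):
    return T[:3,3],T[:3,:3]@np.array([(u-K[0,2])/K[0,0],-(v-K[1,2])/K[1,1],-1])
def plane(u,v,K,T,z):
    o,d=ray(u,v,K,T); return o+d*(z-o[2])/d[2]
def proj(P,K,T):
    q=(np.atleast_2d(P)-T[:3,3])@T[:3,:3]
    return np.c_[K[0,0]*q[:,0]/-q[:,2]+K[0,2],K[1,1]*q[:,1]/q[:,2]+K[1,2]]
E
python3 - <<'E'
from h import *
for n in("scene","top"):
    p,d,K,T=snap(n); cv2.imwrite(f"pics/{n}0.png",p); np.savez(f"{n}0.npz",p=p,d=d,K=K,T=T)
    print(n,K.round(1).tolist(),T.round(3).tolist(),d.min(),d.max())
s=r.get_state();print(s)
print(r.get_calibration("scene").keys())
E
```

```text
scene [[429.1, 0.0, 280.1], [0.0, 429.1, 209.5], [0.0, 0.0, 1.0]] [[-0.57, 0.617, -0.543, 0.04], [-0.821, -0.418, 0.388, 0.339], [0.013, 0.667, 0.745, 0.849], [0.0, 0.0, 0.0, 1.0]] 0.0 2.1619582
top [[529.1, 0.0, 279.8], [0.0, 529.1, 206.3], [0.0, 0.0, 1.0]] [[-0.013, 0.997, -0.081, 0.441], [-1.0, -0.014, -0.017, 0.008], [-0.018, 0.08, 0.997, 1.322], [0.0, 0.0, 0.0, 1.0]] 0.0 2.1326125
{'clock': 0.1, 'q': array([ 1.14379456,  0.68988847, -0.19454125,  1.56624592,  0.15731779,
        0.90252421, -0.21507335]), 'qd': array([ 0.00020353, -0.00242757,  0.00242888, -0.00359932,  0.00021626,
        0.0003759 ,  0.00036953]), 'joint_torque': array([-3.05133144e-03, -5.28506792e+01, -1.27111696e+00, -1.53839046e+01,
       -5.24611725e-02,  2.05822762e-03,  2.91222943e-05]), 'tool_pos': array([ 0.2776    , -0.55926768,  0.20929652]), 'eef_rot': array([ 9.73559616e-01,  2.28431556e-01, -2.52383084e-04, -7.96725594e-04]), 'contact_force': array([-0.2171169 ,  0.23947245, -0.57049606]), 'moment': array([0.03814929, 0.01577878, 0.01539526]), 'finger_force': 0.0, 'opening': 1.0000171525692898}
dict_keys(['intrinsics', 'pose'])
```

View pics/scene0.png

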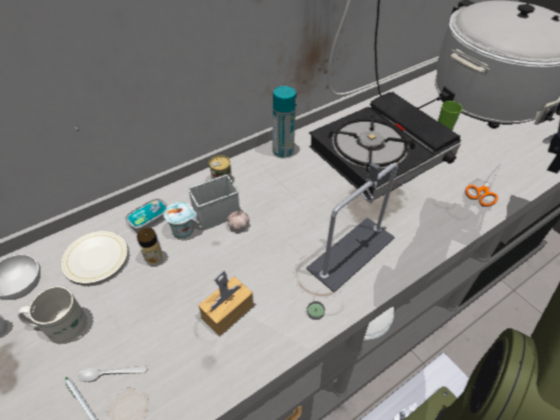

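View pics/top0.png

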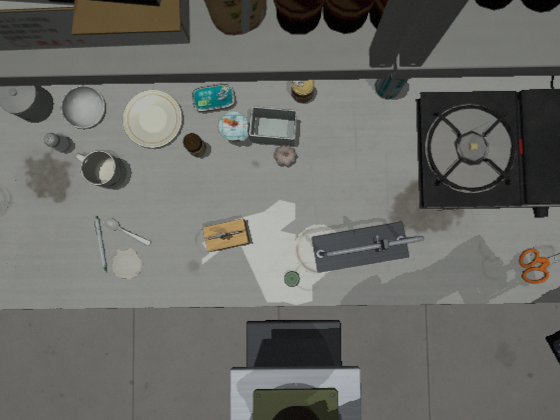

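The scene view shows the rail with its hook near (375,180) and the block with the turner at (227,300). In the top view the rail is at (365,245) with the hook near (383,243), and the block is at (226,235). I'll measure these next.

```bash
python3 - <<'E'
from h import *
for n in("scene","top"):
    z=np.load(n+"0.npz");p,d,K,T=z["p"],z["d"],z["K"],z["T"];C=cloud(d,K,T)
    ok=d>0
    def rep(name,m):
        P=C[m]; 
        if len(P)<5: print(n,name,len(P));return
        r_=cv2.minAreaRect((P[:,:2]*1000).astype(np.float32)); print(n,name,len(P),"med",np.median(P,0).round(4),"rect",np.round(r_[0],1),np.round(r_[1],1),round(r_[2],1))
    x,y,Z=C[...,0],C[...,1],C[...,2]
    R=ok&(x>.2)&(x<.7)&(y<-.05)&(y>-.4)
    rep("plate",R&(Z>.004)&(Z<.014)&(p.max(-1)<110))
    rep("bar",R&(Z>.226)&(Z<.243)); rep("abovebar",R&(Z>.245)&(Z<.285)); rep("hooklow",R&(Z>.165)&(Z<.222))
    B=ok&(x>.25)&(x<.6)&(y>.0)&(y<.3)
    rep("blocktop",B&(Z>.05)&(Z<.064)); rep("turner",B&(Z>.075)); rep("turnertop",B&(Z>.12))
    hs=cv2.cvtColor(p,cv2.COLOR_BGR2HSV);m=B&(hs[...,1]>120)&(hs[...,0]>8)&(hs[...,0]<25)
    rep("orange",m); rep("orangetop",m&(Z>.05))
    if n=="scene": a=p[150:300,300:420]; b=p[260:340,190:270]
    else: a=p[210:280,300:440]; b=p[205:265,195:260]
    s=lambda q:cv2.resize(q,(400,300 if n=="scene" else 250),interpolation=cv2.INTER_CUBIC)
    cv2.imwrite(f"c_{n}.png",np.hstack([s(a),s(b)]))
a=np.vstack([cv2.imread("c_scene.png"),cv2.imread("c_top.png")]);cv2.imwrite("pics/crop1.png",cv2.convertScaleAbs(a,alpha=1.5))
E
```

```text
scene plate 2538 med [ 0.4388 -0.1606  0.0092] rect [ 482.5 -219.2] [175.1 374.1] 36.3
scene bar 391 med [ 0.4391 -0.1492  0.2377] rect [ 441.4 -164.4] [ 24.3 202. ] 12.0
scene abovebar 164 med [ 0.4443 -0.1772  0.2659] rect [ 447.  -179.8] [21.6 14.1] 16.3
scene hooklow 235 med [ 0.4453 -0.1805  0.1932] rect [ 444.5 -163.4] [ 31.5 209.6] 14.0
scene blocktop 1083 med [0.4672 0.1698 0.059 ] rect [475.3 162.6] [ 62.  100.5] 11.6
scene turner 272 med [0.4712 0.166  0.1255] rect [471.8 164.2] [12.9 64.4] 9.0
scene turnertop 149 med [0.4695 0.1664 0.1428] rect [468.6 167.3] [ 7.3 29.7] 6.7
scene orange 885 med [0.4504 0.1709 0.0509] rect [436.4 108. ] [238.5  92.2] 61.5
scene orangetop 453 med [0.456  0.1727 0.0588] rect [472.5 164.6] [56.4 95.8] 12.3
top plate 2692 med [ 0.4491 -0.1693  0.0081] rect [ 492.7 -227.9] [192.3 392.3] 40.0
top bar 448 med [ 0.4429 -0.1568  0.2366] rect [ 445.1 -163.7] [ 25.  202.7] 4.5
top abovebar 77 med [ 0.4481 -0.1783  0.2765] rect [ 448.1 -180.8] [20.3 10.5] 5.6
top hooklow 42 med [ 0.4532 -0.18    0.1859] rect [ 448.3 -164.7] [ 32.6 208.3] 13.2
top blocktop 963 med [0.4765 0.1596 0.0577] rect [476.7 162.1] [ 60.3 100.4] 11.3
top turner 67 med [0.4732 0.1616 0.1338] rect [472.2 164.1] [11.4 65.3] 15.4
top turnertop 56 med [0.4715 0.163  0.1379] rect [473.  166.8] [11.3 31.8] 1.0
top orange 12 med [0.4833 0.1162 0.0256] rect [490.2 137.6] [57.5 47.2] 89.8
top orangetop 3
```

View pics/crop1.png

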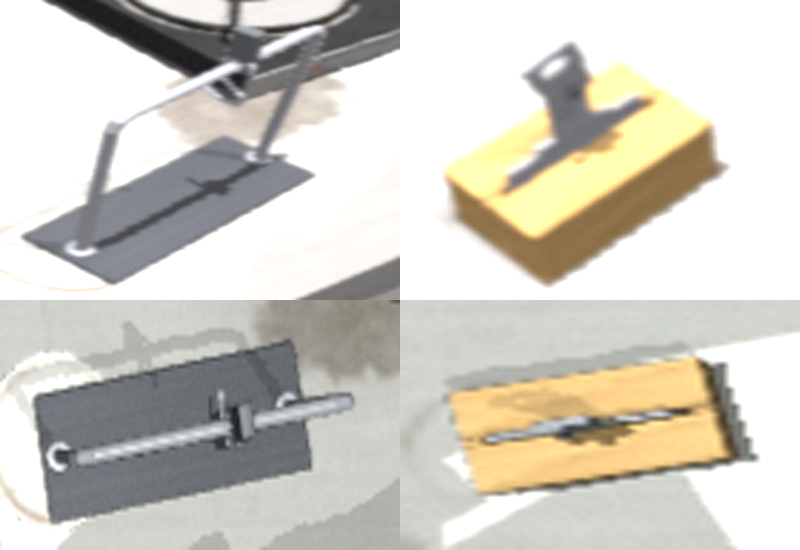

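```bash
python3 - <<'E'
from h import *
r_=np.deg2rad
for n in("scene","top"):
    z=np.load(n+"0.npz");p,d,K,T=z["p"],z["d"],z["K"],z["T"];C=cloud(d,K,T);x,y,Z=np.moveaxis(C,-1,0)
    R=(d>0)&(x>.38)&(x<.5)&(y<-.05)&(y>-.28)
    m=R&(Z>.230)&(Z<.245)&((abs(y+.18)>.03))
    l=cv2.fitLine((C[m][:,:2]*1000).astype(np.float32),cv2.DIST_HUBER,0,.01,.01).ravel(); print(n,"bar",l.round(3),"yaw",np.degrees(np.arctan2(-l[0]*np.sign(l[1]),abs(l[1]))))
    g=R&(Z>.246)&(Z<.285); print("grip z",C[g].min(0).round(4),C[g].max(0).round(4))
    pl=(d>0)&(x>.3)&(x<.56)&(y<-.02)&(y>-.31)&(Z>.003)&(Z<.014)&(p.max(-1)<100)
    cn,_=cv2.findContours(cv2.morphologyEx(pl.astype(np.uint8),cv2.MORPH_OPEN,np.ones((3,3))),cv2.RETR_EXTERNAL,cv2.CHAIN_APPROX_NONE)
    c=max(cn,key=cv2.contourArea)[:,0]; q=np.array([plane(u,v,K,T,.008)[:2] for u,v in c]); rr=cv2.minAreaRect((q*1000).astype(np.float32)); print("plate",rr)
    B=(d>0)&(x>.4)&(x<.55)&(y>.08)&(y<.25)
    # turner sheet: handle/blade points
    t=B&(Z>.066)&(Z<.15); l=cv2.fitLine((C[t][:,:2]*1000).astype(np.float32),cv2.DIST_HUBER,0,.01,.01).ravel(); print("turner line",l.round(3),np.degrees(np.arctan2(-l[0],l[1])))
    P=C[t]; yw=.2; s=-np.sin(yw)*(P[:,0]-.476)+np.cos(yw)*(P[:,1]-.162)
    for a in np.arange(.07,.17,.01):
        k=abs(P[:,2]-a)<.005
        if k.sum()>2: print(round(a,3),k.sum(),(s[k].min()*1000).round(1),(s[k].max()*1000).round(1))
    if n=="scene":
        Nn=np.array([np.cos(yw),np.sin(yw),0]);o,dd=ray(220.2,278.7,K,T);c0=np.array([.476,.162,0])-.004*Nn
        h=o+dd*((c0-o)@Nn)/(dd@Nn); print("hole",h, "s",-np.sin(yw)*(h[0]-.476)+np.cos(yw)*(h[1]-.162))
    for nm,uv in (("garlic",(285,155)),("tea",(291,279)),("tin",(272,126))):
        if n=="top":print(nm,C[uv[1],uv[0]].round(3))
print(r.get_calibration("wrist")["pose"].round(3))
E
```

```text
scene bar [ 1.49000e-01 -9.89000e-01  4.38737e+02 -1.47591e+02] yaw 8.5707245
grip z [ 0.4354 -0.1891  0.246 ] [ 0.4588 -0.1736  0.2814]
plate ((442.90277099609375, -163.1466064453125), (87.30126953125, 226.73269653320312), 8.742586135864258)
turner line [ 1.95000e-01 -9.81000e-01  4.72869e+02  1.64758e+02] -168.7393
0.07 74 -33.5 37.7
0.08 52 -29.4 35.0
0.09 24 -7.6 12.2
0.1 25 -6.6 12.3
0.11 14 -6.7 12.0
0.12 20 -10.6 12.8
0.13 34 -8.3 16.0
0.14 38 -7.3 19.1
0.15 10 -5.3 18.0
hole [0.47045154 0.16923745 0.1466449 ] s 0.008195490670426542
top bar [ 1.55000e-01 -9.88000e-01  4.43371e+02 -1.57275e+02] yaw 8.895732
grip z [ 0.4382 -0.1861  0.2468] [ 0.4579 -0.175   0.2826]
plate ((467.66265869140625, -162.7994384765625), (43.40996170043945, 227.8839111328125), 9.146753311157227)
turner line [ 2.36000e-01 -9.72000e-01  4.77234e+02  1.52811e+02] -166.33487
0.07 8 -33.8 -19.6
0.08 9 -29.6 35.8
0.12 6 -10.5 4.0
0.13 19 -8.8 10.6
0.14 8 -7.7 7.8
garlic [0.669 0.015 0.05 ]
tea [0.367 0.005 0.007]
tin [0.752 0.047 0.002]
[[ 0.445  0.852  0.277  0.35 ]
 [-0.896  0.424  0.136 -0.524]
 [-0.001 -0.309  0.951  0.385]
 [ 0.     0.     0.     1.   ]]
```

>>> step_arm:
  series:
    - [0,0,50,0,0,-0.03,0]
    - [0,0,50,0,0,-0.03,0]
    - [17,38,5,0,0,-0.03,0]
    - [17,38,5,0,0,-0.03,0]
    - [17,38,5,0,0,-0.03,0]
    - [17,38,5,0,0,-0.03,0]
    - [17,38,5,0,0,-0.03,0]
    - [17,38,5,0,0,-0.03,0]
    - [17,38,0,0,0,-0.03,0]
    - [17,38,0,0,0,-0.037,0]
    - [17,38,0,0,0,0,0]
    - [17,37,0,0,0,0,0]
    - [0,0,0,0,0,0,0]
    - [0,0,0,0,0,0,0]

```text
clock: 1.5
tool_pos: [0.4479, -0.1801, 0.3398]
eef_rot: [0.997, 0.078, -0.0, 0.0]
contact_force: [-0.4, 0.2, -0.1]
opening: 1.005
finger_force: 0.0
```

```bash
python3 - <<'E'
from h import *
p,d,K,T=snap("wrist"); cv2.imwrite("pics/w1.png",p); np.savez("w1.npz",p=p,d=d,K=K,T=T)
s=r.get_state();print(s["tool_pos"],s["eef_rot"],s["q"].round(2),K.round(1).tolist(),T.round(3).tolist())
C=cloud(d,K,T);x,y,Z=np.moveaxis(C,-1,0)
R=(d>0)&(x>.41)&(x<.49)&(y<-.14)&(y>-.22)
g=R&(Z>.268)&(Z<.29);P=C[g];print(g.sum(),np.median(P,0),P.min(0),P.max(0),cv2.minAreaRect((P[:,:2]*1000).astype(np.float32)))
b=R&(Z>.23)&(Z<.245)&(abs(y+.18)>.02);l=cv2.fitLine((C[b][:,:2]*1000).astype(np.float32),cv2.DIST_HUBER,0,.01,.01).ravel();print(l,np.arctan2(l[0],-l[1]),np.percentile(Z[b],95))
E
```

```text
[ 0.44738678 -0.18145644  0.33977129] [ 9.97056783e-01  7.66641443e-02 -5.55260994e-04  2.68003796e-04] [ 0.43  0.35 -0.21  1.78  0.08  1.02 -1.22] [[356.7, 0.0, 283.9], [0.0, 356.7, 200.1], [0.0, 0.0, 1.0]] [[0.156, 0.939, 0.305, 0.528], [-0.988, 0.148, 0.048, -0.168], [0.0, -0.309, 0.951, 0.516], [0.0, 0.0, 0.0, 1.0]]
420 [ 0.45154296 -0.18159048  0.27878921] [ 0.44034349 -0.18762686  0.26824715] [ 0.46036833 -0.17605237  0.28112082] ((450.145751953125, -181.6811981201172), (20.10045051574707, 9.962637901306152), 8.718138694763184)
[ 1.5801778e-01 -9.8743629e-01  4.4897110e+02 -1.8016249e+02] 0.1586829 0.23995333822893677
```

View pics/w1.png

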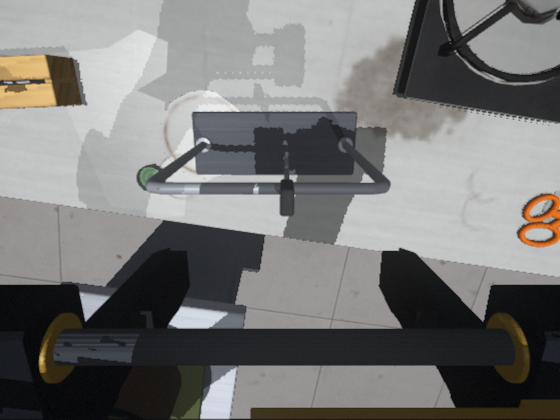

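The wrist view shows the grip tablet at (287,197) centred between the open fingers, with the prong running away at (287,160). Now I'll go down and grip it.

>>> step_arm:
  series:
    - [1.5,0,-32,0,0,0,0]
    - [0,0,-32,0,0,0,0]
    - [0,0,-20,0,0,0,0]
    - [0,0,-11.5,0,0,0,0.3]
    - [0,0,0,0,0,0,0.7]
    - [0,0,0,0,0,0,1]
    - [0,0,0,0,0,0,1]
    - [0,0,0,0,0,0,1]
    - [0,0,0,0,0,0,1]
    - [0,0,0,0,0,0,1]
    - [0,0,0,0,0,0,1]
  force: 40

```text
clock: 2.65
tool_pos: [0.4496, -0.1808, 0.2447]
eef_rot: [0.997, 0.077, 0.0, 0.0]
contact_force: [0.3, -0.7, 0.3]
opening: 0.299
finger_force: 0.0
```

>>> step_arm:
  series:
    - [0,0,0,0,0,0,1]
    - [0,0,0,0,0,0,1]
    - [0,0,0,0,0,0,1]
    - [0,0,0,0,0,0,1]

```text
clock: 3.05
tool_pos: [0.4495, -0.1808, 0.2445]
eef_rot: [0.997, 0.077, 0.0, 0.0]
contact_force: [-0.3, 0.4, 0.1]
opening: 0.098
finger_force: 40.0
```

>>> step_arm:
  series:
    - [0,0,10,0,0,0,1]
    - [0,0,11,0,0,0,1]
    - [16.5,2.5,0,0,0,0,1]
    - [16.5,2.6,0,0,0,0,1]
    - [16,2.6,0,0,0,0,1]
    - [0,0,32,0,0,0,1]
    - [0,0,32,0,0,0,1]
    - [-9.3,41.5,0,0,0,0.011,1]
    - [-9.3,41.5,0,0,0,0.011,1]
    - [-9.3,41.5,0,0,0,0.011,1]
    - [-9.3,41.5,0,0,0,0.011,1]
    - [-9.3,41.5,0,0,0,0,1]
    - [-9.3,41.5,0,0,0,0,1]
    - [-9.3,41.5,-20,0,0,0,1]
    - [-9.3,41.5,-20,0,0,0,1]
    - [0,0,-20,0,0,0,1]
    - [0,0,-20,0,0,0,1]
    - [0,0,0,0,0,0,1]
    - [0,0,0,0,0,0,1]

```text
clock: 4.95
tool_pos: [0.4243, 0.1588, 0.2502]
eef_rot: [0.995, 0.099, 0.0, 0.0]
contact_force: [1.0, 0.0, -0.4]
opening: 0.1
finger_force: 40.0
```

```bash
python3 - <<'E'
from h import *
ims=[]
for n in("wrist","scene","top"):
    p,d,K,T=snap(n); np.savez(f"{n}2.npz",p=p,d=d,K=K,T=T); C=cloud(d,K,T)
    H=proj([.45,.165,.16],K,T)[0].astype(int); print(n,H)
    w={"wrist":120,"scene":40,"top":40}[n]; h=int(w*.75)
    y0=max(0,H[1]-h);x0=max(0,H[0]-w);a=p[y0:H[1]+h,x0:H[0]+w]; print(x0,y0,a.shape)
    ims.append(cv2.resize(a,(400,300),interpolation=cv2.INTER_CUBIC))
ims.append(cv2.resize(np.load("wrist2.npz")["p"],(400,300)))
cv2.imwrite("pics/c2.png",cv2.convertScaleAbs(np.vstack([np.hstack(ims[:2]),np.hstack(ims[2:])]),alpha=1.4))
s=r.get_state();print(s["clock"],s["tool_pos"],s["eef_rot"].round(4),s["contact_force"])
E
```

```text
wrist [281 160]
161 70 (180, 240, 3)
scene [226 281]
186 251 (60, 80, 3)
top [217 245]
177 215 (60, 80, 3)
5.1 [0.4249416  0.15892001 0.25070962] [ 9.952e-01  9.830e-02  1.200e-03 -3.000e-04] [ 0.07973617 -0.51442132 -1.38828244]
```

View pics/c2.png

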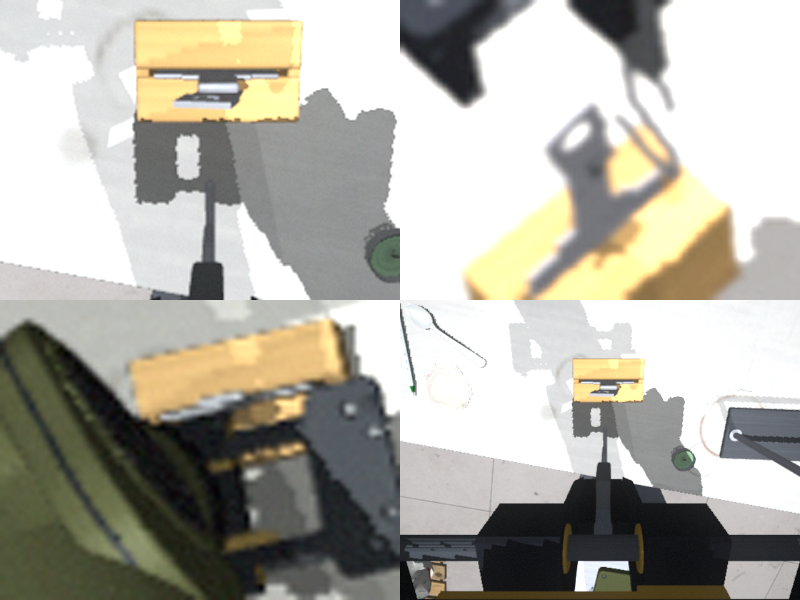

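The wrist crop shows the prong tip at about full-frame (286,181) and the tab leaning to +y. In the scene view the hole is at about (221.4,278.6) and the tip at (230,275). I'll refine those by mask and triangulate.

```bash
python3 - <<'E'
from h import *
S=np.load("scene2.npz");W=np.load("wrist2.npz");g=lambda z:(z["p"],z["d"],z["K"],z["T"])
p,d,K,T=g(S); gr=cv2.cvtColor(p,cv2.COLOR_BGR2GRAY)
print(gr[270:288,212:242])
# hole: bright-weighted centroid in its window
w=gr[275:283,217:226].astype(float); 
yw=.199;N=np.array([np.cos(yw),np.sin(yw),0]);L=np.array([-np.sin(yw),np.cos(yw),0]);c0=np.array([.4762,.1622,0])-.004*N
def onplane(u,v,K,T):
    o,dd=ray(u,v,K,T); h=o+dd*((c0-o)@N)/(dd@N); return h.round(4),(1000*L@(h-c0)).round(1)
print("hole",onplane(221.4,278.6,K,T))
Wp,Wd,WK,WT=g(W)
A,a=ray(230,275,K,T);B,b=ray(286,181,WK,WT)
M=np.linalg.lstsq(np.c_[a,-b],B-A,rcond=None)[0];print("tip",A+a*M[0],B+b*M[1])
tp=np.array([.4249,.1589,.2507]); P=(A+a*M[0]+B+b*M[1])/2-tp; print("tip rel TCP in hook axes",P@N,P@L,P[2])
C=cloud(Wd,WK,WT)
print("block top wrist",cv2.minAreaRect((C[(abs(C[...,2]-.058)<.006)&(abs(C[...,0]-.476)<.06)&(abs(C[...,1]-.162)<.08)][:,:2]*1000).astype(np.float32)))
m=(abs(C[...,0]-.47)<.03)&(abs(C[...,1]-.165)<.05)&(C[...,2]>.066)&(Wd>0);P=C[m]
for lo in np.arange(.066,.17,.012):
    k=(P[:,2]>=lo)&(P[:,2]<lo+.012)
    if k.sum()>3: q=P[k]-c0; print(round(lo,3),k.sum(),"x",np.median(q@N).round(4),"s",(q@L).min().round(4),(q@L).max().round(4),"zmax",q[:,2].max().round(4))
E
```

```text
[[226 226 227 227 228 228 228 228 228 227 223 218 216 223 227 228 227 224
  206 159 127 166 214 226 225 206 158 127 169 218]
 [226 226 227 228 229 229 229 228 227 223 211 188 177 195 219 225 226 225
  218 184 135 143 190 220 227 221 185 134 148 200]
 [226 226 228 229 229 229 229 227 223 210 184 151 127 152 197 221 223 221
  220 204 162 132 150 193 222 224 199 147 150 196]
 [227 228 229 229 229 229 227 221 206 181 147 112  98 128 178 211 206 190
  202 214 199 158 129 159 205 223 212 181 183 211]
 [228 228 229 229 229 227 221 205 176 141 116 100  91 103 144 186 189 154
  156 190 210 185 134 133 180 218 224 222 222 226]
 [229 229 228 228 227 221 205 176 142 131 142 134 100  90 114 165 190 161
  133 149 184 188 154 123 146 192 221 228 230 229]
 [229 229 228 227 221 204 175 144 142 175 196 172 114  87 108 160 202 197
  159 127 142 172 174 141 125 151 198 225 230 230]
 [228 228 226 220 204 175 142 140 178 211 205 164 110  89 112 166 212 219
  194 146 123 148 176 175 146 130 172 217 228 230]
 [228 225 221 203 173 139 126 165 207 210 178 130  97  88 103 150 201 221
  212 175 132 124 155 185 
[... 1212 characters left out ...]
0.44200057 0.16064465 0.18801305] [0.44195079 0.16044009 0.1880379 ]
tip rel TCP in hook axes 0.01706336489664595 -0.0017657183505162385 -0.06267452511996258
block top wrist ((477.60638427734375, 161.59719848632812), (59.068260192871094, 100.02184295654297), 11.326264381408691)
0.066 148 x 0.0055 s -0.0351 0.0362 zmax 0.0772
0.078 83 x 0.0052 s -0.0192 0.0206 zmax 0.0867
0.09 23 x 0.0071 s -0.0088 0.01 zmax 0.1008
0.102 41 x 0.0069 s -0.0083 0.0098 zmax 0.1139
0.114 29 x 0.0068 s -0.0114 0.0105 zmax 0.1257
0.126 202 x 0.004 s -0.0102 0.0128 zmax 0.1359
0.138 96 x 0.0014 s -0.0094 0.0179 zmax 0.1498
0.15 99 x 0.0011 s -0.0073 0.0211 zmax 0.1619
0.162 122 x -0.0001 s -0.0045 0.0181 zmax 0.1668
```

```bash
python3 - <<'E'
from h import *
S=np.load("scene2.npz");p,d,K,T=[S[k] for k in("p","d","K","T")]
yw=.199;N=np.array([np.cos(yw),np.sin(yw),0]);L=np.array([-np.sin(yw),np.cos(yw),0]);tp=np.array([.4249,.1589,.2507])
for off in(-.001,):
  def f(u,v):
    o,dd=ray(u,v,K,T);q=o+dd*((tp+off*L-o)@L)/(dd@L)-tp; return (1000*q@N).round(1),(1000*q[2]+6.6).round(1)
  print("prong",[f(u,v) for v,u in((273.8,229),(274,229.3),(275,230),(276,231),(277,232),(278,232.7),(279,233.1),(280,234),(281,235),(282,236),(283,237.3),(284,238.4),(285,239.3))])
  print("shank",[f(u,v) for v,u in((270,232),(272,233),(274,234.6),(276,236),(278,237.3),(280,239),(281,240))],"free end",f(239,272))
W=np.load("wrist2.npz");wp,wd,WK,WT=[W[k] for k in("p","d","K","T")]
g=cv2.cvtColor(wp,cv2.COLOR_BGR2GRAY);print(g[172:200:2,278:294])
O=tp+np.array([0,0,-.0066])
for nm,x,z in(("tip",.023,-.052),("elbow",.005,-.06),("bend",-.008,-.06),("free",-.011,-.015)):
  P=O+x*N+np.array([0,0,z])-.001*L; print(nm,proj(P,K,T).round(1),proj(P,WK,WT).round(1))
hc=np.array([.4762,.1622,0])-.004*N
for a in(0,.2,.25,.3,.4):
  P=hc+.0005*L+26e-3*np.sin(a)*L+np.array([0,0,.124+.026*np.cos(a)]);print("hole",a,P.round(4),proj(P,K,T).round(1))
E
```

```text
prong [(np.float64(18.7), np.float64(-53.2)), (np.float64(17.9), np.float64(-52.9)), (np.float64(16.2), np.float64(-54.3)), (np.float64(13.5), np.float64(-54.8)), (np.float64(10.8), np.float64(-55.2)), (np.float64(9.1), np.float64(-56.6)), (np.float64(8.3), np.float64(-59.0)), (np.float64(5.9), np.float64(-59.8)), (np.float64(3.3), np.float64(-60.2)), (np.float64(0.6), np.float64(-60.6)), (np.float64(-2.9), np.float64(-60.0)), (np.float64(-5.8), np.float64(-60.1)), (np.float64(-8.1), np.float64(-60.9))]
shank [(np.float64(8.2), np.float64(-29.9)), (np.float64(6.0), np.float64(-33.9)), (np.float64(2.0), np.float64(-36.0)), (np.float64(-1.4), np.float64(-38.7)), (np.float64(-4.6), np.float64(-41.8)), (np.float64(-8.8), np.float64(-43.6)), (np.float64(-11.4), np.float64(-44.0))] free end (np.float64(-11.3), np.float64(-15.7))
[[161 159 118  73  73  72  72  74  74  74  75  73  74  74  72  72]
 [159 159 118  73  72  74  71  72  74  72  73  72  72  75  72  72]
 [134 101  72  72  73  73  73  71  72  73  73  72  72  73  72  70]
 [ 75  71  72  72  72  72  69  68  66  64  68  72  74  72  70  7
[... 358 characters left out ...]
8 145  97  65  66  66  64  62  69  72  73  73]
 [164 161 162 160 161 146  97  65  68  65  64  91 139 159 133 111]
 [165 163 163 163 163 145  94  63  68  67  64  92 140 159 160 160]
 [163 160 162 162 162 150 104  64  67  65  65  91 141 160 160 159]
 [163 160 163 164 161 163 117  64  66  68  65  93 141 162 161 161]]
tip [[227.4 272.1]] [[284.8 174. ]]
elbow [[234.4 280.4]] [[284.7 195.9]]
bend [[239.2 284.7]] [[284.8 213.1]]
free [[238.9 271.7]] [[285.  243.4]]
hole 0 [0.4722 0.1619 0.15  ] [[222.9 275.3]]
hole 0.2 [0.4712 0.167  0.1495] [[220.9 277.1]]
hole 0.25 [0.4709 0.1682 0.1492] [[220.4 277.5]]
hole 0.3 [0.4707 0.1694 0.1488] [[220. 278.]]
hole 0.4 [0.4702 0.1718 0.1479] [[219.  279.1]]
```

>>> step_arm:
  series:
    - [-0.4,2.2,-10,0,0,0,1]
    - [0,0,-15,0,0,0,1]
    - [0,0,-12,0,0,0,1]
    - [0,0,-6,0,0,0,1]
    - [7,1.4,0,0,0,0,1]
    - [6.7,1.4,0,0,0,0,1]
    - [0,0,0,0,0,0,1]
    - [0,0,0,0,0,0,1]

```text
clock: 5.9
tool_pos: [0.4379, 0.1641, 0.2069]
eef_rot: [0.995, 0.099, 0.0, -0.0]
contact_force: [0.9, -0.0, 0.4]
opening: 0.105
finger_force: 40.0
```

```bash
cat > look.py <<'E'
import sys
from h import *
tag=sys.argv[1]; ims=[]
for n in("wrist","scene"):
    p,d,K,T=snap(n); np.savez(f"{n}{tag}.npz",p=p,d=d,K=K,T=T)
    H=proj([.468,.167,.149],K,T)[0].round().astype(int); w={"wrist":40,"scene":24}[n]
    x0,y0=H[0]-w,H[1]-w; a=p[y0:y0+2*w,x0:x0+2*w]; print(n,"origin",x0,y0,"scale",400/2/w)
    ims.append(cv2.resize(a,(400,400),interpolation=cv2.INTER_CUBIC))
cv2.imwrite(f"pics/c{tag}.png",cv2.convertScaleAbs(np.hstack(ims),alpha=1.3))
s=r.get_state();print(s["clock"],s["tool_pos"],s["eef_rot"].round(4),s["contact_force"])
O=s["tool_pos"]-[0,0,.0066];yw=.199;N=np.array([np.cos(yw),np.sin(yw),0])
print("nominal tip",proj(O+.023*N-[0,0,.052],K,T))
E
python3 look.py 3
```

```text
wrist origin 248 125 scale 5.0
scene origin 198 254 scale 8.333333333333334
6.0 [0.43736358 0.16386151 0.20677223] [ 9.951e-01  9.870e-02  2.000e-04 -0.000e+00] [-0.5070649  -0.1772435  -0.06134346]
nominal tip [[223.24888361 281.95436827]]
```

View pics/c3.png

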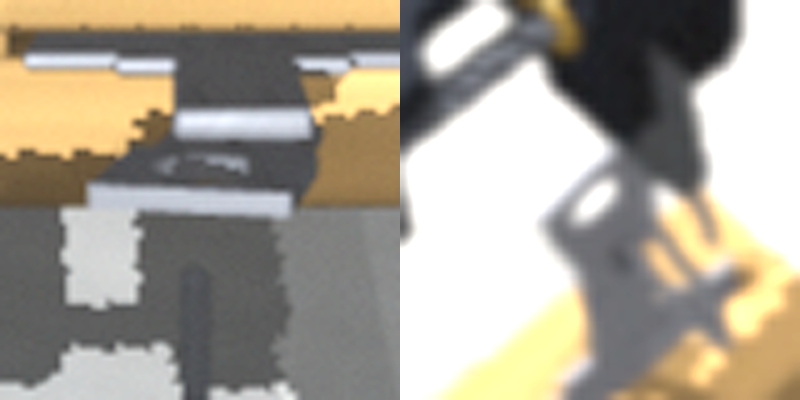

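In the wrist crop the hole is at about frame (289,157.6) and the prong tip at (287.4,178), so the prong is about 1 mm too far to +y. I'll shift it and creep in while watching the force.

>>> step_arm:
  series:
    - [0.2,-0.8,0.5,0,0,0,1]
    - [3,0.6,0,0,0,0,1]
    - [3,0.6,0,0,0,0,1]
    - [3,0.6,0,0,0,0,1]
    - [2,0.4,0,0,0,0,1]
    - [1,0.2,0,0,0,0,1]

```text
clock: 6.6
tool_pos: [0.4499, 0.1656, 0.207]
eef_rot: [0.995, 0.099, 0.0, -0.0]
contact_force: [-0.2, -0.1, -0.6]
opening: 0.104
finger_force: 40.0
```

>>> step_arm:
  series:
    - [1.5,0.3,0.5,0,0,0,1]
    - [1.5,0.3,0.7,0,0,0,1]
    - [0,0,0,0,0,0,1]

```text
clock: 6.9
tool_pos: [0.4528, 0.1662, 0.2083]
eef_rot: [0.995, 0.099, 0.0, -0.0]
contact_force: [-0.2, 0.5, 0.1]
opening: 0.104
finger_force: 40.0
```

```bash
python3 look.py 4
```

```text
wrist origin 246 146 scale 5.0
scene origin 198 254 scale 8.333333333333334
7.0 [0.45253505 0.16606983 0.20827049] [0.9951 0.0988 0.     0.    ] [0.41595397 0.02898465 0.16322692]
nominal tip [[218.23105519 276.4811733 ]]
```

View pics/c4.png

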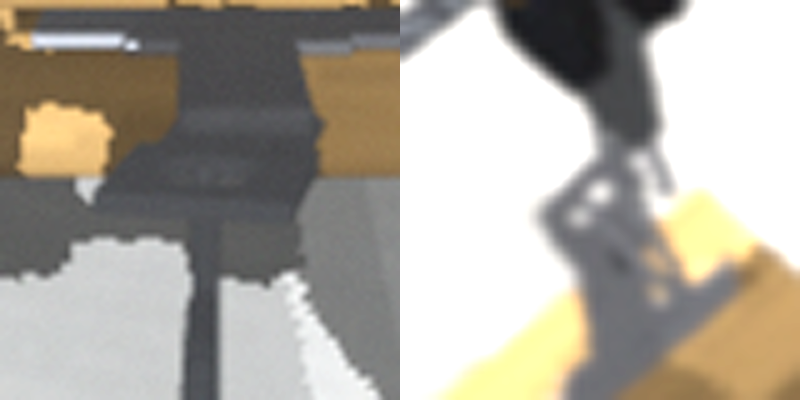

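The scene crop shows the wire crossing the hole, which appears as two bright halves at frame (220.6,278). With no contact force, I'll slide it further in along the prong's slope.

>>> step_arm:
  series:
    - [2.4,0.5,1.3,0,0,0,1]
    - [2.4,0.5,1.3,0,0,0,1]
    - [2.4,0.5,1.3,0,0,0,1]
    - [2.4,0.5,1.3,0,0,0,1]
    - [0,0,0,0,0,0,1]

```text
clock: 7.5
tool_pos: [0.4628, 0.1683, 0.2136]
eef_rot: [0.995, 0.099, 0.0, -0.0]
contact_force: [0.1, 0.3, -0.3]
opening: 0.102
finger_force: 40.0
```

>>> step_arm:
  series:
    - [2.4,0.5,1.3,0,0,0,1]
    - [2.4,0.5,0.7,0,0,0,1]
    - [2.4,0.5,0,0,0,0,1]
    - [0,0,0,0,0,0,1]

```text
clock: 7.9
tool_pos: [0.4698, 0.1697, 0.2154]
eef_rot: [0.995, 0.099, 0.0, -0.0]
contact_force: [-0.9, 0.3, -0.7]
opening: 0.104
finger_force: 40.0
```

```bash
python3 look.py 5
```

```text
wrist origin 246 166 scale 5.0
scene origin 198 254 scale 8.333333333333334
8.0 [0.46928427 0.16954644 0.21535367] [ 9.951e-01  9.880e-02 -1.000e-04  1.000e-04] [ 0.16589949  0.73002666 -0.26175244]
nominal tip [[212.00796016 269.20540847]]
```

View pics/c5.png

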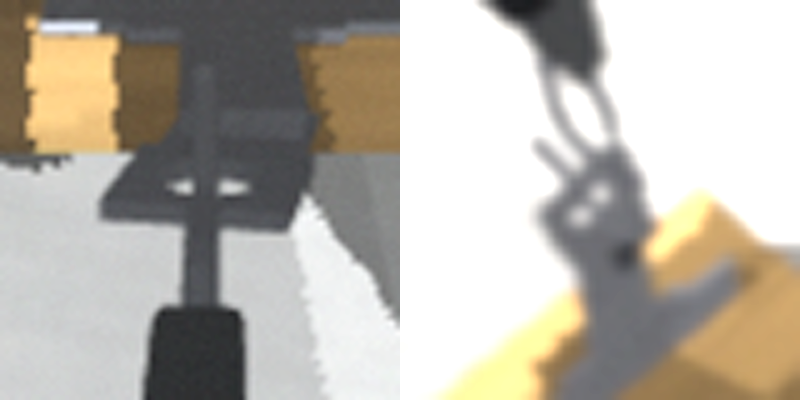

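The hole shows bright halves on both sides of the wire, at frame (281.6–295,203) in the wrist view and (220.6,278) in the scene view. The prong emerges on the far side at scene (215,272), so it is through. Now a gentle lift.

>>> step_arm:
  series:
    - [0,0,2,0,0,0,1]
    - [0,0,2,0,0,0,1]
    - [0,0,2,0,0,0,1]
    - [0,0,2,0,0,0,1]
    - [0,0,2,0,0,0,1]
    - [0,0,2,0,0,0,1]
    - [0,0,0,0,0,0,1]

```text
clock: 8.7
tool_pos: [0.4695, 0.1697, 0.2277]
eef_rot: [0.995, 0.099, 0.0, -0.0]
contact_force: [0.1, 0.2, -2.4]
opening: 0.103
finger_force: 40.0
```

>>> step_arm:
  series:
    - [0,0,4,0,0,0,1]
    - [0,0,5,0,0,0,1]
    - [0,0,5,0,0,0,1]
    - [0,0,5,0,0,0,1]
    - [0,0,0,0,0,0,1]
    - [0,0,0,0,0,0,1]

```text
clock: 9.3
tool_pos: [0.4694, 0.1696, 0.2466]
eef_rot: [0.995, 0.099, 0.0, 0.0]
contact_force: [-1.1, -0.8, -2.9]
opening: 0.101
finger_force: 40.0
```

>>> step_arm:
  series:
    - [0,0,5,0,0,0,1]
    - [0,0,5,0,0,0,1]
    - [0,0,5,0,0,0,1]
    - [0,0,5,0,0,0,1]
    - [0,0,5,0,0,0,1]
    - [0,0,6,0,0,0,1]
    - [0,0,7,0,0,0,1]
    - [0,0,8,0,0,0,1]
    - [0,0,9,0,0,0,1]
    - [0,0,10,0,0,0,1]
    - [0,0,10,0,0,0,1]
    - [0,0,9,0,0,0,1]
    - [0,0,6,0,0,0,1]
    - [0,0,0,0,0,0,1]
    - [0,0,0,0,0,0,1]
    - [0,0,0,0,0,0,1]

```text
clock: 10.9
tool_pos: [0.469, 0.1694, 0.336]
eef_rot: [0.995, 0.099, -0.001, 0.0]
contact_force: [0.4, -0.3, -2.1]
opening: 0.103
finger_force: 40.0
```

```bash
cat > look2.py <<'E'
import sys
from h import *
tag=sys.argv[1]; ims=[]
s=r.get_state();c=s["tool_pos"]-[0,0,.09]
for n in("wrist","scene"):
    p,d,K,T=snap(n); np.savez(f"{n}{tag}.npz",p=p,d=d,K=K,T=T)
    H=proj(c,K,T)[0].round().astype(int); w={"wrist":100,"scene":60}[n]
    x0,y0=max(0,H[0]-w),max(0,H[1]-w); a=p[y0:y0+2*w,x0:x0+2*w]; print(n,"origin",x0,y0,"scale",400/2/w)
    ims.append(cv2.resize(a,(400,400),interpolation=cv2.INTER_CUBIC))
cv2.imwrite(f"pics/c{tag}.png",cv2.convertScaleAbs(np.hstack(ims),alpha=1.3))
print(s["clock"],s["tool_pos"],s["eef_rot"].round(4),s["contact_force"])
E
python3 look2.py 6
```

```text
wrist origin 183 94 scale 2.0
scene origin 155 188 scale 3.3333333333333335
10.9 [0.46901416 0.16940488 0.33597167] [ 9.951e-01  9.880e-02 -5.000e-04  2.000e-04] [ 0.42570571 -0.33643482 -2.06524473]
```

View pics/c6.png

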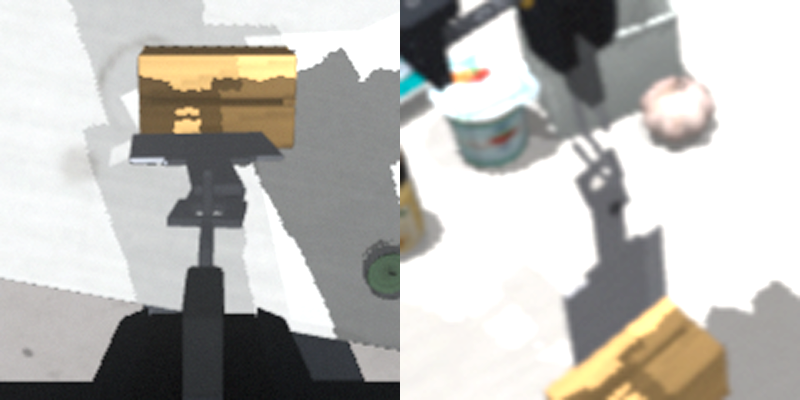

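The turner is clear of the block and hanging from the hook: in the wrist crop the tab is on the wire, and in the scene crop the blade is above the block. Next I'll carry it round behind the rail.

>>> step_arm:
  series:
    - [1.5,-2.5,0,0,0,0,1]
    - [3,-5,0,0,0,0,1]
    - [4.5,-7.5,0,0,0,0,1]
    - [6,-10,0,0,0,0,1]
    - [6,-10,0,0,0,0,1]
    - [6,-10,0,0,0,0,1]
    - [6,-10,0,0,0,0,1]
    - [6,-10,0,0,0,0,1]
    - [6,-10,0,0,0,0,1]
    - [6,-10,0,0,0,0,1]
    - [6,-10,0,0,0,0,1]
    - [6,-10,0,0,0,0,1]
    - [5,-12,0,0,0,-0.005,1]
    - [3,-12,0,0,0,-0.005,1]
    - [0,-14,0,0,0,-0.005,1]
    - [-1.5,-14,0,0,0,-0.005,1]
    - [-1.5,-14,0,0,0,-0.005,1]
    - [-1.5,-14,0,0,0,-0.005,1]
    - [-1.5,-14,0,0,0,-0.005,1]
    - [-1.5,-14,0,0,0,-0.005,1]

```text
clock: 13.0
tool_pos: [0.5326, -0.0447, 0.3365]
eef_rot: [0.997, 0.079, 0.0, 0.0]
contact_force: [0.5, -0.9, -1.8]
opening: 0.103
finger_force: 40.0
```

>>> step_arm:
  series:
    - [-1.5,-14,0,0,0,-0.004,1]
    - [-1.5,-14,0,0,0,0,1]
    - [-1.5,-14,0,0,0,0,1]
    - [-1.5,-14,0,0,0,0,1]
    - [-1.5,-14,0,0,0,0,1]
    - [-1.5,-14,0,0,0,0,1]
    - [-1.5,-14,0,0,0,0,1]
    - [-1.5,-12,0,0,0,0,1]
    - [-1.5,-8,0,0,0,0,1]
    - [-1.5,-5,-2,0,0,0,1]
    - [0,-1.5,-5,0,0,0,1]
    - [0,0,-8,0,0,0,1]
    - [0,0,-10,0,0,0,1]
    - [0,0,-10,0,0,0,1]
    - [0,0,-8,0,0,0,1]
    - [0,0,-6,0,0,0,1]
    - [0,0,-4,0,0,0,1]
    - [0,0,-2,0,0,0,1]
    - [0,0,0,0,0,0,1]
    - [0,0,0,0,0,0,1]

```text
clock: 15.0
tool_pos: [0.5181, -0.168, 0.2817]
eef_rot: [0.997, 0.077, 0.0, 0.0]
contact_force: [0.3, 1.0, -2.0]
opening: 0.1
finger_force: 40.0
```

```bash
python3 look2.py 7; python3 - <<'E'
from h import *
s=r.get_state();q=s["eef_rot"];print("yaw",2*np.arctan2(q[1],q[0]));t=s["tool_pos"]*1000;N=np.array([.988,.154]);g=np.array([449.5,-180.8]);dl=g-t[:2];print("to go",dl,"N",dl@N,"L",dl@[-.154,.988],"z",244.6-t[2])
E
```

```text
wrist origin 183 94 scale 2.0
scene origin 282 119 scale 3.3333333333333335
15.0 [ 0.51810129 -0.16800355  0.2817178 ] [9.97e-01 7.68e-02 3.00e-04 1.00e-04] [ 0.28226179  1.03267282 -2.01815838]
yaw 0.15373630765792615
to go [-68.62137558 -12.82836906] N -69.7734879092514 L -2.1067367903387764 z -37.21325550335885
```

View pics/c7.png

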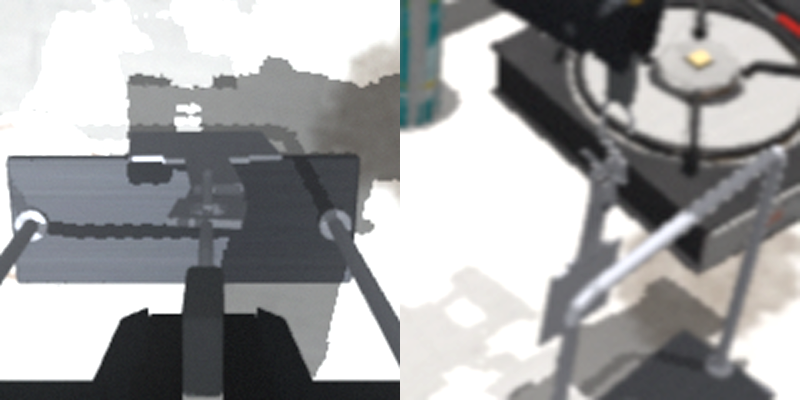

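The hook and turner are behind the rail. The turner (scene crop, blade at about (580,300)) is upright and clear of the bar and posts. Now I'll slide it in above the bar.

>>> step_arm:
  series:
    - [0,0,-5,0,0,0,1]
    - [0,0,-5,0,0,0,1]
    - [-2,-0.3,-5,0,0,0,1]
    - [-4,-0.6,0,0,0,0,1]
    - [-6,-1,0,0,0,0,1]
    - [-6,-1,0,0,0,0,1]
    - [-6,-1,0,0,0,0,1]
    - [-6,-1,0,0,0,0,1]
    - [-6,-1,0,0,0,0,1]
    - [0,0,0,0,0,0,1]

```text
clock: 16.1
tool_pos: [0.4807, -0.1742, 0.2665]
eef_rot: [0.997, 0.076, -0.0, 0.0]
contact_force: [-0.4, 0.1, -2.6]
opening: 0.104
finger_force: 40.0
```

>>> step_arm:
  series:
    - [-6,-1,0,0,0,0,1]
    - [-6,-1,0,0,0,0,1]
    - [-6,-1,0,0,0,0,1]
    - [-5,-1,0,0,0,0,1]
    - [-3.6,-1,0,0,0,0,1]
    - [0,0,0,0,0,0,1]
    - [0,0,0,0,0,0,1]
    - [0,0,0,0,0,0,1]

```text
clock: 16.9
tool_pos: [0.4556, -0.1788, 0.2665]
eef_rot: [0.997, 0.077, 0.0, 0.0]
contact_force: [-0.1, -0.2, -3.0]
opening: 0.108
finger_force: 40.0
```

>>> step_arm:
  series:
    - [-3,-1,0,0,0,0,1]
    - [-3,-0.5,0,0,0,0,1]
    - [0,0,-4,0,0,0,1]
    - [0,0,-4,0,0,0,1]
    - [0,0,-4,0,0,0,1]
    - [0,0,-4,0,0,0,1]
    - [0,0,-2,0,0,0,1]
    - [0,0,0,0,0,0,1]

```text
clock: 17.7
tool_pos: [0.4492, -0.1802, 0.2481]
eef_rot: [0.997, 0.077, -0.0, -0.0]
contact_force: [-0.3, -0.2, -2.3]
opening: 0.102
finger_force: 40.0
```

>>> step_arm:
  series:
    - [0,0,-1,0,0,0,1]
    - [0,0,-1,0,0,0,1]
    - [0,0,-1,0,0,0,1]
    - [0,0,-1,0,0,0,1]
    - [0,0,0,0,0,0,1]
    - [0,0,0,0,0,0,1]

```text
clock: 18.3
tool_pos: [0.4493, -0.1804, 0.2446]
eef_rot: [0.997, 0.077, 0.0, 0.0]
contact_force: [0.3, -0.3, -2.2]
opening: 0.106
finger_force: 40.0
```

```bash
python3 look2.py 8
```

```text
wrist origin 183 94 scale 2.0
scene origin 304 147 scale 3.3333333333333335
18.3 [ 0.44925701 -0.18038132  0.24456469] [9.97e-01 7.68e-02 1.00e-04 1.00e-04] [ 0.26323103 -0.33428181 -2.20866095]
```

View pics/c8.png

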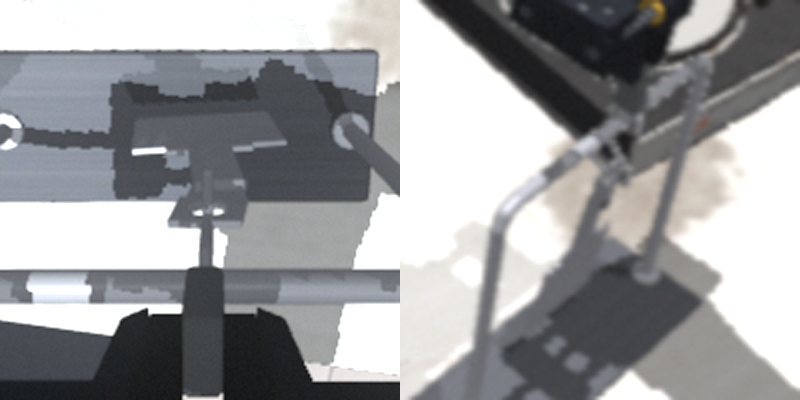

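The wrist crop shows the tab on the prong and the hook's bend over the bar. I'll lower it until the bar takes the load, then release.

>>> step_arm:
  series:
    - [0,0,-0.5,0,0,0,1]
    - [0,0,-0.5,0,0,0,1]
    - [0,0,0,0,0,0,1]
    - [0,0,0,0,0,0,1]

```text
clock: 18.8
tool_pos: [0.4498, -0.1804, 0.2441]
eef_rot: [0.997, 0.077, 0.001, 0.0]
contact_force: [-0.6, 0.3, 4.7]
opening: 0.101
finger_force: 40.0
```

>>> step_arm:
  series:
    - [0,0,0.3,0,0,0,1]
    - [0,0,0,0,0,0,1]
    - [0,0,0,0,0,0,0.85]
    - [0,0,0,0,0,0,0.8]
    - [0,0,0,0,0,0,0.7]
    - [0,0,0,0,0,0,0.55]
    - [0,0,0,0,0,0,0.4]
    - [0,0,0,0,0,0,0.3]
    - [0,0,0,0,0,0,0.3]
    - [0,0,0,0,0,0,0.3]
    - [0,0,0,0,0,0,0.3]
    - [0,0,0,0,0,0,0.3]

```text
clock: 20.0
tool_pos: [0.4493, -0.1803, 0.2438]
eef_rot: [0.997, 0.077, 0.0, 0.0]
contact_force: [-0.6, 0.7, 0.9]
opening: 0.697
finger_force: 0.0
```

>>> step_arm:
  series:
    - [0,0,5,0,0,0,0.3]
    - [0,0,15,0,0,0,0.3]
    - [0,0,25,0,0,0,0.3]
    - [0,0,30,0,0,0,0.3]
    - [0,0,30,0,0,0,0.3]
    - [0,0,30,0,0,0,0.3]
    - [0,0,0,0,0,0,0.3]
    - [0,0,0,0,0,0,0.3]
    - [0,0,0,0,0,0,0.3]
    - [0,0,0,0,0,0,0.3]
    - [0,0,0,0,0,0,0.3]
    - [0,0,0,0,0,0,0.3]
    - [0,0,0,0,0,0,0.3]
    - [0,0,0,0,0,0,0.3]
    - [0,0,0,0,0,0,0.3]
    - [0,0,0,0,0,0,0.3]
    - [0,0,0,0,0,0,0.3]
    - [0,0,0,0,0,0,0.3]
    - [0,0,0,0,0,0,0.3]
    - [0,0,0,0,0,0,0.3]

```text
clock: 22.0
tool_pos: [0.4493, -0.1803, 0.3788]
eef_rot: [0.997, 0.077, 0.0, 0.0]
contact_force: [0.0, -0.0, -0.7]
opening: 0.702
finger_force: 0.0
```

```bash
python3 - <<'E'
from h import *
ims=[]
s=r.get_state();c=np.array([.45,-.18,.2])
for n in("wrist","scene"):
    p,d,K,T=snap(n)
    H=proj(c,K,T)[0].round().astype(int); w={"wrist":100,"scene":60}[n]
    x0,y0=max(0,H[0]-w),max(0,H[1]-w); a=p[y0:y0+2*w,x0:x0+2*w]
    ims.append(cv2.resize(a,(400,400),interpolation=cv2.INTER_CUBIC))
    C=cloud(d,K,T); m=(d>0)&(abs(C[...,0]-.45)<.03)&(abs(C[...,1]+.18)<.03)&(C[...,2]>.25)&(C[...,2]<.29);P=C[m];print(n,P.min(0),P.max(0))
cv2.imwrite("pics/c9.png",cv2.convertScaleAbs(np.hstack(ims),alpha=1.3))
print(s["clock"],s["tool_pos"],s["contact_force"])
E
```

```text
wrist [ 0.44099005 -0.18580882  0.25078379] [ 0.46155337 -0.17440343  0.28143681]
scene [ 0.43554173 -0.18577733  0.25001148] [ 0.45894228 -0.17283972  0.28151044]
22.0 [ 0.44925718 -0.18030275  0.37876292] [ 0.04240409 -0.02507827 -0.68398425]
```

View pics/c9.png

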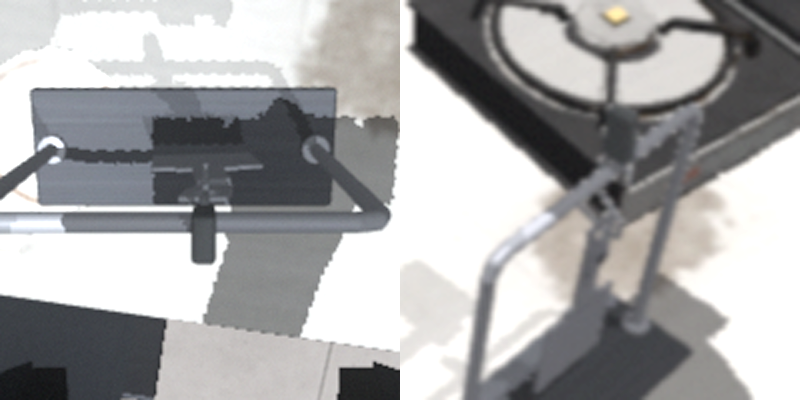

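The hook hangs on the bar (scene crop (620,140)) with the turner hanging below it (blade at about (580,340)). The gripper is clear, so I'm handing in.

```bash
python3 -c "
from plant import r
print(r.finish_job())"
```

```text
the job is handed in; nothing more can be done
None
```

The S-hook is back on the rail with the turner hanging freely from it, handed in at about 22 s; the force readings I checked stayed under 5 N, and the gripper never touched the turner.

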